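# Clamp a lock cylinder in the spring-jaw holder for re-pinning

### The job

Clamp the brass lock cylinder in the holder so that it can be re-pinned: take the sliding jaw by its black bar knob and, if the screw is found tight, back it off; slide the jaw along its rods so that it carries the cylinder against the sprung jaw and pushes that plate about half-way in (it must keep some spring, so do not bottom it), keep the pressure on while you turn the knob clockwise to its stop, then let go. The cylinder should end up square and flat on the bed, held by the spring; do not ram it, and leave the other tools alone.

Things in the scene. Friction and masses are not known exactly. Their poses are not given: they have to be found in the camera images.
- holder: Spring-jaw holder, fixed: grey base 124 (x) by 280 (y) mm, steel bed 70 mm wide with its top 18 mm above the worktop, two 10 mm rods along y at x = -47 and +47 mm, 30 mm high, end blocks 42 mm high. Origin: centre of the underside. y runs along the rods, from the sliding jaw to the sprung jaw (block 46 mm high at the +y end).
- sprung_zone (a point): Point fixed on the holder at y = +59 mm, 31 mm above the worktop. The face of the sprung jaw's steel plate (68 mm wide, top 41 mm), at rest, stands within 15 mm of it along y; where is set anew each time and not reported. The plate gives way 10 mm in +y: 3 N to start it, 1 N more a mm (8 N half-way), then a hard stop.
- jaw: Sliding jaw: aluminium block on the rods, 118 (x) by 40 (y) mm, top 44 mm high, steel plate 68 mm wide on its +y face. Origin on the holder's centre line at worktop height; clamping face at y = +8 mm, knob axis at y = -20 mm. Axes as the holder's. Slides along y only, with 2.5 N of friction when loose (the sprung jaw can push it back); fast when the screw is tight.
- knob (a joint): Black bar knob of the clamping screw on the sliding jaw: 0 = loose (stop), 1.4 rad = tight (stop), growing clockwise seen from above. At 0 the bar lies along the holder's x axis. Below 0.6 the jaw is free, from 0.7 the screw bites, above 1.2 it is tight. Found anywhere between loose and tight. Needs 0.15 to 0.3 N m; stays where it is left.
- knob_grip (a point): Grip point of the knob, on its axis, 76 mm above the worktop. The bar is 56 mm long, 12 mm thick and 30 mm high, from 58 to 88 mm above the worktop; a round collar 27 mm across below it reaches up to 60 mm. Axes turn with the knob: x along the bar, z up.
- cylinder: The brass profile lock cylinder, 62 (x) by 34 (y) by 17 mm (z), 0.16 kg, lying loose on its side on the holder's bed between the jaws, its length across the rods but a little askew. Origin: centre of its underside; x along its length; it is to be clamped across the 34 mm, between its two long sides, which the jaws square up.
- tweezers: Steel tweezers, 122 mm long, lying on the worktop near its front edge. Leave them. Origin: centre of the underside.
- loupe: Black eye loupe, 35 mm across and 28 mm high, standing behind the holder. Leave it. Origin: centre of the underside.
- oil_bottle: Small white oil bottle with a red spout, 42 mm across and 114 mm high, standing behind the holder on the left. Leave it. Origin: centre of the underside.
- spare_cylinder: A nickel-plated lock cylinder of the same size, lying on the worktop to the right of the holder. Leave it. Origin: centre of the underside.
Things that resemble listed ones, but are neither listed nor needed, are in the scene too. Leave any purple or red look-alike of the cylinder alone.

How it is judged:
By the outcome, as a careful person would: the job done as asked, in the order asked, and still so for the second after the job is handed in, with the robot touching nothing.
It also fails if it takes over 58 s, if anything falls off the work surface, if the arm or the gripper's body presses on something with over 40 N, if the wrist force passes 120 N, or if a joint passes its speed limit or range.

### The arm

A 6-joint arm with a two-finger parallel gripper is mounted at the origin on a cart in front of the work surface, level with it; the furniture and walls round the work are solid. World frame = base frame: x ahead of the robot, y to its left, z up, the work surface at z = 0. Lengths are in m, angles in rad, forces in N, time in s.
With the tool pointing down it reaches from about 0.35 to 0.8 m from the base axis. Payload 7.3 kg.
Tool frame: the origin (TCP) lies between the finger pads; the fingertips stand 25 mm ahead of it and the grasp point (between the pads) lies 6 mm ahead of it (r.tip_extent is the distance from the TCP to the fingertips, in m); z points along the fingers, y is the line along which they close (so a half turn about z gives the same grasp; the last joint's range is limited). The gripper opens to 85 mm and grips with 20 to 120 N. Pads are 22 mm wide; open, the fingers measure 114 mm over their backs; the gripper's body (76 mm by 85 mm) begins 54 mm behind the grasp point. The pads swing forward as they close: fully open they stand 13 mm farther back than shut.
Start: joints at [-1.397, 0.342, 1.524, -0, 1.275, -0.146], TCP at [0.165, -0.498, 0.256] pointing down, gripper open.
Joint ranges: [-2.53, 2.53], [-0.77, 2.02], [0.04, 2.7], [-1, 4.14], [0.28, 2.66], [-3.11, 3.11]. Speed limits (rad/s): [2.57, 2.57, 3.14, 3.14, 3.14, 3.14].

### API

Orientations are given as a unit quaternion [x, y, z, w].
In Python, from workcell import r, command_gripper, optics gives the robot as it stands. The module is installed in compiled form; this text tells all that it offers. Calls block until the motion is done:
- r.reach(position, orientation): joint-space move of the TCP to a pose.
- r.move_straight(position, orientation=None, speed=0.15, max_force=None): straight line of the TCP; orientation=None keeps the orientation; speed is the mean speed in m/s. With max_force (N) it stops when the force on the tool has changed by that much, and returns True; else False.
- r.movej(angles): joint-space move.
- command_gripper(opening, force=None): finger opening in m; force is the grip in N (None keeps the last); returns when the fingers have stopped.
- r.hold(seconds).
- r.solve_ik(position, orientation): joint angles nearest the present ones, or None.
- r.read_state(): the state.
- optics.get_image(name): name is "scene" or "top" or "wrist"; returns (picture, depth): 400x640x3 uint8, red, green, blue; 400x640 float32, m along the optical axis (not along the pixel's ray), 0 where there is no reading.
- optics.camera_model(name): a dict with "K" (3x3 intrinsics, pixels), "R" (3x3) and "t" (3): a world point X has camera coordinates R X + t; the wrist camera has in their place "tool_from_camera" (4x4, takes a point from camera to tool coordinates, whose origin is the TCP and whose axes are the flange's). Camera axes: x right, y down, z forward; pixel columns grow to the right and rows downward; lengths in m; the calibration is good to about 2 mm. A picture is of the moment at which its call begins: read the wrist's pose just before it. camera_model takes no time and is no camera call.
A pose or a line that the arm cannot do raises r.PlanningError and nothing moves.
- r.finish_job(): hands the job in; it is judged then, once.
The state is a dict: "time_s": time; "joint_positions": joint angles; "dq": joint speeds; "tau": joint torques, N m; "eef_pos": TCP position; "eef_rot": TCP orientation; "contact_force": force on the tool from outside, world axes, zero at the start; "torque": the same for the moment, N m; "grip_width": finger opening in m; "grip_force": force on a finger pad.
Only numpy, scipy, OpenCV 4.12 (cv2) and the standard library are available. Lean on these libraries where they do the work, as an engineer would, in place of code of your own. Each camera call takes 0.05 s, during which the arm holds its last target. There are 200 camera calls.

## Working session

There is one attempt and no reset: what is moved stays moved. The work goes in short steps, each a Python script; the robot and the scene stay as the last script left them, time stands still between calls to the robot, and variables do not carry over. Pictures are saved under pics/ and viewed, at most 10 in all, crops included, and the job is handed in when it is done.

```bash
mkdir -p pics
cat > h.py <<'E'
import numpy as np, cv2
from workcell import r, command_gripper, optics
from scipy.spatial.transform import Rotation as Ro
def cloud(n):
    s=r.read_state(); im,d=optics.get_image(n); m=optics.camera_model(n); K=m["K"]
    v,u=np.mgrid[:400,:640]
    P=np.stack([(u-K[0][2])/K[0][0]*d,(v-K[1][2])/K[1][1]*d,d],-1)
    if n=="wrist":
        T=np.array(m["tool_from_camera"]); P=P@T[:3,:3].T+T[:3,3]
        P=P@Ro.from_quat(s["eef_rot"]).as_matrix().T+s["eef_pos"]
    else: P=(P-np.array(m["t"]))@np.array(m["R"])
    P[d==0]=np.nan
    return im,P
def save(im,f): cv2.imwrite("pics/"+f,im[:,:,::-1])
E
python3 - <<'E'
from h import *
for n in ("top","scene"):
    im,P=cloud(n); save(im,n+"0.png"); np.savez(n+"0.npz",im=im,P=P)
s=r.read_state(); print(s["time_s"],s["eef_pos"],s["eef_rot"],s["grip_width"])
E
```

```text
0.1 [ 0.16500784 -0.49805794  0.25571877] [ 9.87242598e-01  1.59221885e-01 -2.47349109e-06 -6.66647704e-04] 0.08566789835389249
```

View pics/top0.png

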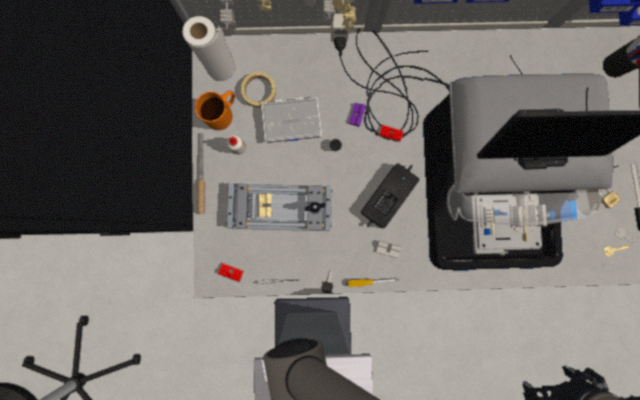

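View pics/scene0.png

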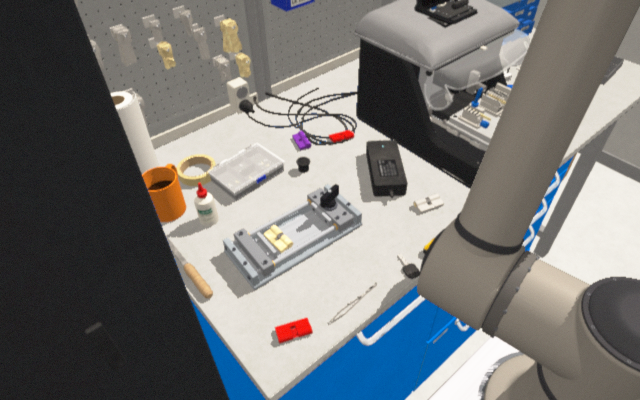

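The top view shows the holder at about (280,207), with the knob and sliding jaw on the right at (315,207) and the sprung jaw on the left at (237,207). The only brass cylinder is at (265,205), on the bed. The look-alikes are red at (231,272) and (391,132), purple at (357,114), and the nickel spare at (387,249).

Run:
```python
from h import *
z=np.load("top0.npz"); P=z["P"]
for u,v in [(280,207),(265,205),(315,207),(237,207),(240,222),(327,190),(300,300),(270,120)]: print(u,v,P[v,u].round(3))
# holder outline by height
m=(P[...,2]>0.006)&(P[...,2]<0.12); m[:175]=0;m[240:]=0;m[:,:222]=0;m[:,340:]=0
q=P[m][:,:2]; c,sz,a=cv2.minAreaRect(q.astype(np.float32)); print(c,sz,a)
m2=m&(P[...,2]>0.07); print("knob",m2.sum(),np.median(P[m2],0))
im=z["im"]; save(cv2.resize(im[175:240,215:345],None,fx=6,fy=6,interpolation=cv2.INTER_CUBIC),"crop0.png")
```

```text
280 207 [0.559 0.077 0.022]
265 205 [0.566 0.118 0.016]
315 207 [ 0.553 -0.018  0.089]
237 207 [0.561 0.191 0.041]
240 222 [0.521 0.182 0.048]
327 190 [ 0.6   -0.052  0.037]
300 300 [ 0.166  0.056 -0.848]
270 120 [0.798 0.098 0.033]
(0.5472556948661804, 0.07361922413110733) (0.2902410924434662, 0.15033785998821259) 87.15570831298828
knob 101 [ 0.55498479 -0.0175895   0.08722247]
```

View pics/crop0.png

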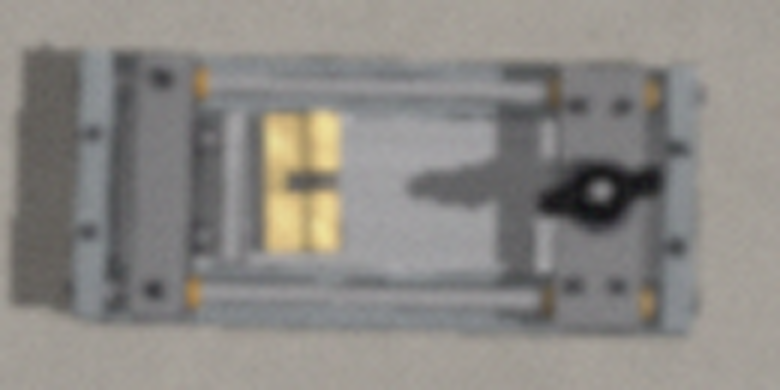

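Brass cylinder confirmed at top pixel (265,205), lying on the bed. The knob bar runs nearly along the rods, so the screw is close to tight. Next I'll take a near look with the wrist camera.

```bash
cat >> h.py <<'E'
def q(yaw): # tool x at yaw, z down
    c,s=np.cos(yaw),np.sin(yaw)
    return Ro.from_matrix(np.array([[c,s,0],[s,-c,0],[0,0,-1.]])).as_quat()
E
python3 - <<'E'
from h import *
T=np.array(optics.camera_model("wrist")["tool_from_camera"]); print(T.round(3))
for y in (0,-.7,-1.4,-1.5): print(y,np.round(r.solve_ik([.555,0.0,.087],q(y)),2))
yaw=-1.4
c=T[:3,3]; off=Ro.from_quat(q(yaw)).as_matrix()@c
p=np.array([.555,.045,.36])-[off[0],off[1],0]
print(p); r.reach(p,q(yaw))
im,P=cloud("wrist"); save(im,"w1.png"); np.savez("w1.npz",im=im,P=P); print(r.read_state()["time_s"])
E
```

```text
[[ 0.    -0.966 -0.258  0.063]
 [ 1.    -0.     0.001  0.   ]
 [-0.001 -0.258  0.966 -0.119]
 [ 0.     0.     0.     1.   ]]
0 [-0.14  0.58  1.65 -0.    0.91  1.43]
-0.7 [-0.14  0.58  1.65 -0.    0.91  2.13]
-1.4 [-0.14  0.58  1.65 -0.    0.91  2.83]
-1.5 [-0.14  0.58  1.65 -0.    0.91  2.93]
[0.54473887 0.10708308 0.36      ]
2.825
```

View pics/w1.png

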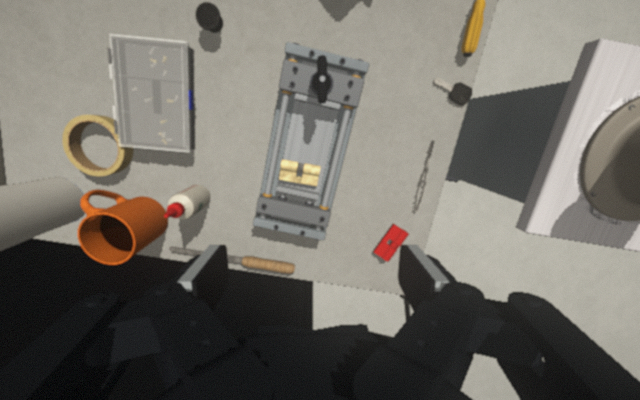

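The near view shows the holder tilted slightly, with the knob at (322,78), its bar nearly along the rods, and the brass cylinder at (300,173) just before the sprung plate at about (297,195). Next I'll fit the geometry from the depth.

Run:
```python
from h import *
z=np.load("w1.npz"); P=z["P"]; im=z["im"]
m=np.zeros((400,640),bool); m[35:245,245:380]=1
mh=m&(P[...,2]>.006)&(P[...,2]<.06)
c,sz,a=cv2.minAreaRect(P[mh][:,:2].astype(np.float32)); print(c,sz,a)
def pca(Q):
    o=Q.mean(0); w,V=np.linalg.eigh(np.cov((Q-o).T)); d=V[:,-1]; return o,np.degrees(np.arctan2(d[1],d[0]))%180,Q.min(0),Q.max(0)
k=m&(P[...,2]>.079)&(P[...,2]<.1); print("knob",k.sum(),pca(P[k][:,:2]),np.median(P[k][:,2]))
# rods: z 25-34 within x-bands
hsv=cv2.cvtColor(im,cv2.COLOR_RGB2HSV)
b=m&(hsv[...,0]>15)&(hsv[...,0]<35)&(hsv[...,1]>90)&(hsv[...,2]>110); b[:155]=0;b[192:]=0
b&=(P[...,0]>.5)&(P[...,0]<.6)
print("cyl",b.sum(),cv2.minAreaRect(P[b][:,:2].astype(np.float32)),np.median(P[b][:,2]))
psi=np.radians(a-90 if a>45 else a)
ey=np.array([-np.sin(psi),np.cos(psi)]); ex=np.array([np.cos(psi),np.sin(psi)])
L=(P[...,:2]-np.array(c))@np.stack([ex,ey],1)
for y in np.arange(-.15,.15,.004):
    s=m&(abs(L[...,1]-y)<.002)&(abs(L[...,0])<.026)&(abs(L[...,0])>.008)
    if s.sum(): print(round(y,3),s.sum(),np.round(np.percentile(P[s][:,2],[15,50,85]),3),np.median(im[s],0))
save(cv2.resize(im[140:245,240:350],None,fx=5,fy=5,interpolation=cv2.INTER_CUBIC),"w1c.png")
```

```text
(0.5083974599838257, 0.07931076735258102) (0.2813722789287567, 0.22425107657909393) 86.88631439208984
knob 439 (array([ 0.55319984, -0.01827016]), np.float64(101.38983724627484), array([ 0.54302334, -0.04523521]), array([0.5632108 , 0.00892738])) 0.08869034889750815
cyl 237 ((0.5642456412315369, 0.11523166298866272), (0.05781293660402298, 0.029935868456959724), 1.1612913608551025) 0.03122442075753923
-0.15 68 [0.    0.001 0.002] [164. 161. 150.]
-0.146 22 [0.    0.001 0.002] [163.  159.5 148.5]
-0.142 22 [0.001 0.002 0.002] [166. 162. 151.]
-0.138 34 [0.001 0.003 0.043] [147.5 150.  147. ]
-0.134 66 [0.002 0.043 0.044] [141. 145. 144.]
-0.13 66 [0.001 0.042 0.044] [140. 144. 143.]
-0.126 92 [0.002 0.036 0.043] [112.  115.5 112.5]
-0.122 83 [0.001 0.018 0.033] [103. 103. 102.]
-0.118 24 [0.001 0.002 0.003] [165. 161. 151.]
-0.114 48 [0.001 0.044 0.046] [132.  132.  129.5]
-0.11 58 [0.001 0.045 0.046] [131. 132. 129.]
-0.106 65 [0.001 0.045 0.048] [131. 131. 128.]
-0.102 58 [0.002 0.045 0.046] [129. 130. 128.]
-0.098 61 [0.001 0.045 0.046] [130. 130. 128.]
-0.094 59 [0.001 0.045 0.046]
[... 2163 characters left out ...]
.09 53 [0.001 0.046 0.047] [126. 126. 124.]
0.094 43 [0.001 0.046 0.047] [126. 125. 123.]
0.098 44 [0.001 0.046 0.047] [126.  125.5 122.5]
0.102 42 [0.001 0.046 0.048] [125. 125. 122.]
0.106 41 [0.001 0.046 0.047] [124. 124. 121.]
0.11 41 [0.001 0.046 0.047] [120. 120. 117.]
0.114 15 [0.001 0.002 0.003] [165. 161. 150.]
0.118 14 [-0.     0.001  0.002] [168.5 163.5 152.5]
0.122 38 [0.001 0.019 0.03 ] [93.  93.5 92. ]
0.126 86 [0.001 0.034 0.043] [130. 132. 130.]
0.13 43 [0.001 0.042 0.044] [139. 143. 141.]
0.134 40 [0.001 0.043 0.044] [138.5 142.  138.5]
0.138 27 [0.    0.002 0.043] [149. 148. 139.]
0.142 12 [0.001 0.001 0.002] [165.5 161.  150.5]
0.146 15 [0.001 0.001 0.003] [166. 163. 151.]
```

View pics/w1c.png

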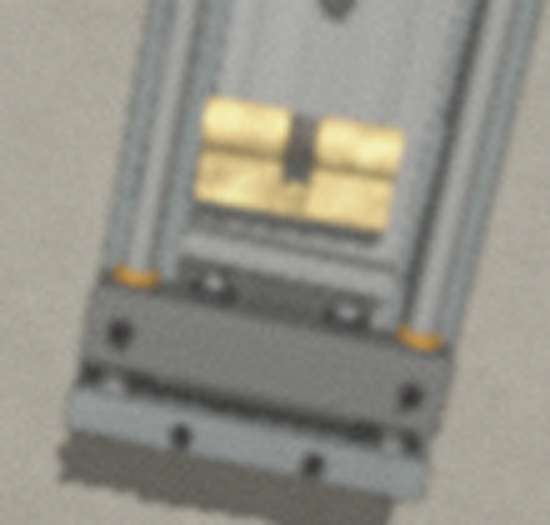

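Run:
```python
from h import *
z=np.load("w1.npz"); P=z["P"]
k=np.array([.5532,-.0183]); psi=np.radians(-3)
for it in range(3):
    ey=np.array([-np.sin(psi),np.cos(psi)]); ex=np.array([np.cos(psi),np.sin(psi)])
    L=(P[...,:2]-k)@np.stack([ex,ey],1)
    m=(abs(L[...,0])<.07)&(L[...,1]>-.08)&(L[...,1]<.24)&(P[...,2]>.035)&(P[...,2]<.052)
    n=cv2.connectedComponentsWithStats(m.astype(np.uint8))
    c,sz,a=cv2.minAreaRect(P[m&(P[...,2]>.040)][:,:2].astype(np.float32)); 
    # rods
    rr=[]
    for sgn in (-1,1):
        s=(abs(L[...,0]-sgn*.047)<.007)&(L[...,1]>.04)&(L[...,1]<.15)&(P[...,2]>.025)&(P[...,2]<.034)
        f=np.polyfit(L[s][:,1],L[s][:,0],1); rr.append((f,s.sum()))
    print(c,sz,a,np.degrees(psi),rr); psi-=(rr[0][0][0]+rr[1][0][0])/2
s=(abs(L[...,0])<.03)&(L[...,1]>.12)&(L[...,1]<.2)&(P[...,2]>.036)&(P[...,2]<.0445)
Q=L[s]; print("plate",s.sum(),np.percentile(Q[:,1],[1,5,25,50,75,95]))
for lo,hi in((-.03,-.01),(-.01,.01),(.01,.03)):
    w=Q[(Q[:,0]>lo)&(Q[:,0]<hi)&(Q[:,1]<.17)]; print(np.percentile(w[:,1],[2,10,50,90,98]))
s=(abs(L[...,0])<.04)&(L[...,1]>.09)&(L[...,1]<.155)&(P[...,2]>.029)&(P[...,2]<.0365)
print("cyl",cv2.minAreaRect(L[s].astype(np.float32)),L[s].min(0),L[s].max(0),np.median(P[s][:,2]))
s=(abs(L[...,0])<.03)&(abs(L[...,0])>.015)&(L[...,1]>-.05)&(L[...,1]<.05)&(P[...,2]>.036)&(P[...,2]<.048)
print("jaw",np.percentile(L[s][:,1],[1,5,50,95,99]))
m=(abs(L[...,0])<.065)&(P[...,2]>.035)&(P[...,2]<.052)&(L[...,1]>-.08)&(L[...,1]<.24); print("holder y ends",np.percentile(L[m][:,1],[.5,99.5]))
```

```text
(0.5585294961929321, 0.07643112540245056) (0.27603405714035034, 0.11962808668613434) 86.96631622314453 -3.0000000000000004 [(array([ 0.00342717, -0.04591765]), np.int64(100)), (array([0.00887872, 0.04516932]), np.int64(105))]
(0.5585294961929321, 0.07643112540245056) (0.27603405714035034, 0.11962808668613434) 86.96631622314453 -3.352537929501517 [(array([-0.00262096, -0.04592745]), np.int64(100)), (array([0.00282562, 0.04515818]), np.int64(105))]
(0.5585294961929321, 0.07643112540245056) (0.27603405714035034, 0.11962808668613434) 86.96631622314453 -3.358401026431243 [(array([-0.00272154, -0.04592763]), np.int64(100)), (array([0.00272495, 0.04515801]), np.int64(105))]
plate 370 [0.12242221 0.1242947  0.16027361 0.1639455  0.17778423 0.18226893]
[0.12148332 0.12438491 0.16142037 0.16628441 0.16722135]
[0.12335151 0.12624218 0.16280798 0.166499   0.16758762]
[0.12325649 0.12555448 0.16172016 0.16649634 0.16766805]
cyl ((0.003124585375189781, 0.1336711049079895), (0.06191045418381691, 0.03252915292978287), 3.008960247039795) [-0.02818845  0.11638012] [0.03454933 0.15119877] 0.03179407780865692
jaw [-0.04197048 -0.03911852 -0.00498724  0.02469447  0.0272314 ]
holder y ends [-0.04223757  0.23165873]
```

Checks: holder yaw is about -3.2°, jaw front is 27 mm from the knob axis (28 expected), and cylinder top is at 32–35 mm. The knob is at θ≈1.32, which is tight. The plate face is about 157 mm from the knob, so half-way in needs about 100 mm of travel. Now I'll grasp and back the screw off.

```bash
cat >> h.py <<'E'
psi=np.radians(-3.2); ey=np.array([-np.sin(psi),np.cos(psi)]); ex=np.array([np.cos(psi),np.sin(psi)])
K0=np.array([.5532,-.0183]); Z=.086
yw=lambda th: psi-th+np.pi
def pos(s,z=Z,x=0): return np.append(K0+ey*s+ex*x,z)
def rep(t=""):
    s=r.read_state(); f=np.array(s["contact_force"]); d=np.array(s["eef_pos"])[:2]-K0
    Rm=Ro.from_quat(s["eef_rot"]).as_matrix(); th=(psi+np.pi-np.arctan2(Rm[1,0],Rm[0,0])+np.pi)%(2*np.pi)-np.pi
    print(t,"t%.2f s%.4f x%.4f z%.4f th%.3f f_x%.1f f_y%.1f f_z%.1f Mz%.2f grip%.4f/%.0f"%(s["time_s"],d@ey,d@ex,s["eef_pos"][2],th,f[:2]@ex,f[:2]@ey,f[2],s["torque"][2],s["grip_width"],s["grip_force"]),flush=True)
    return f[:2]@ex,f[:2]@ey
E
python3 - <<'E'
from h import *
th=1.32
r.reach(pos(0,.19),q(yw(th))); command_gripper(.05,20)
print(r.move_straight(pos(0),q(yw(th)),speed=.12,max_force=10)); rep("down")
command_gripper(0,20); rep("closed20"); r.hold(.2); rep("hold")
im,P=cloud("wrist"); save(im,"w2.png")
E
```

```text
False
down t7.13 s-0.0000 x0.0005 z0.0867 th1.320 f_x0.1 f_y0.4 f_z-0.5 Mz-0.01 grip0.0500/0
closed20 t7.56 s0.0001 x0.0011 z0.0868 th1.320 f_x4.0 f_y2.1 f_z1.7 Mz-0.02 grip0.0113/26
hold t7.76 s0.0001 x0.0011 z0.0867 th1.320 f_x4.9 f_y2.7 f_z3.4 Mz0.06 grip0.0114/27
```

View pics/w2.png

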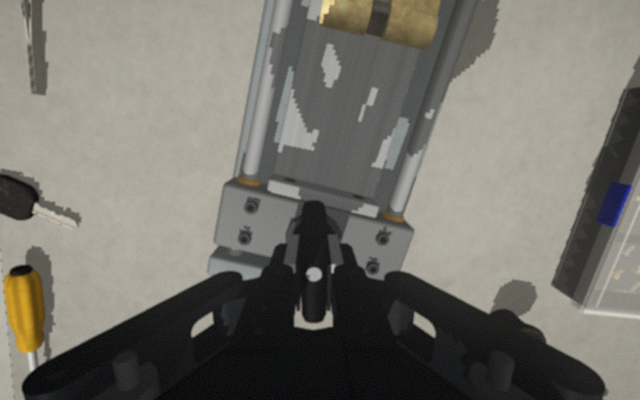

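The bar is gripped between the pads at (315,255), and the side forces are small. Next I'll back off the screw in steps, watching the moment.

Run:
```python
from h import *
command_gripper(0,60); rep("grip")
for th in (.9,.45,.05):
    r.move_straight(pos(0,x=.0006),q(yw(th)),speed=.1); rep("turn")
r.move_straight(pos(0.004,x=.0006),q(yw(.05)),speed=.03); fx,fy=rep("slide 4mm")
```

```text
grip t8.03 s0.0001 x0.0011 z0.0868 th1.320 f_x5.6 f_y2.2 f_z4.3 Mz0.02 grip0.0108/62
turn t8.59 s0.0001 x0.0013 z0.0868 th0.900 f_x3.7 f_y3.1 f_z5.8 Mz0.17 grip0.0111/62
turn t9.19 s0.0001 x0.0014 z0.0868 th0.452 f_x3.6 f_y3.6 f_z5.2 Mz0.19 grip0.0107/62
turn t9.74 s0.0001 x0.0015 z0.0867 th0.052 f_x4.1 f_y2.4 f_z6.0 Mz0.11 grip0.0107/62
slide 4mm t10.03 s0.0036 x0.0015 z0.0868 th0.052 f_x3.4 f_y0.0 f_z5.2 Mz0.10 grip0.0112/62
```

Run:
```python
from h import *
r.move_straight(pos(.045,x=.0010),q(yw(.05)),speed=.05); rep()
r.move_straight(pos(.082,x=.0010),q(yw(.05)),speed=.05); rep()
b=None
for i in range(9):
    s=.084+.002*i if i<5 else .092+.001*(i-4)
    r.move_straight(pos(s,x=.0010),speed=.01 if i else .02); f=rep()
```

```text
t10.99 s0.0446 x0.0015 z0.0867 th0.052 f_x1.9 f_y0.4 f_z7.1 Mz0.11 grip0.0105/62
 t11.88 s0.0817 x0.0014 z0.0867 th0.052 f_x2.1 f_y0.6 f_z6.5 Mz0.15 grip0.0108/62
 t12.13 s0.0834 x0.0014 z0.0867 th0.052 f_x2.5 f_y-0.6 f_z6.8 Mz0.12 grip0.0109/62
 t12.48 s0.0852 x0.0014 z0.0867 th0.052 f_x1.8 f_y-1.8 f_z7.3 Mz0.13 grip0.0111/62
 t12.83 s0.0872 x0.0014 z0.0867 th0.052 f_x1.5 f_y-1.9 f_z7.2 Mz0.12 grip0.0107/62
 t13.18 s0.0892 x0.0014 z0.0867 th0.052 f_x1.1 f_y-1.7 f_z8.0 Mz0.15 grip0.0110/62
 t13.53 s0.0911 x0.0014 z0.0868 th0.052 f_x1.6 f_y-2.0 f_z6.6 Mz0.10 grip0.0107/62
 t13.78 s0.0921 x0.0014 z0.0868 th0.052 f_x1.5 f_y-2.3 f_z6.5 Mz0.11 grip0.0106/62
 t14.03 s0.0930 x0.0014 z0.0867 th0.052 f_x1.6 f_y-2.8 f_z7.3 Mz0.10 grip0.0111/62
 t14.28 s0.0940 x0.0014 z0.0867 th0.052 f_x2.1 f_y-3.0 f_z7.0 Mz0.10 grip0.0109/62
 t14.53 s0.0950 x0.0014 z0.0867 th0.052 f_x1.2 f_y-2.4 f_z5.9 Mz0.08 grip0.0108/62
```

Run:
```python
from h import *
s=.0955
while s<.106:
    s+=.0008; r.move_straight(pos(s,x=.0010),speed=.01); f=rep("%.4f"%s)
    if f[1]<-8: break
im,P=cloud("wrist"); save(cv2.resize(im[:220,180:520],None,fx=2.3,fy=2.3),"w3.png")
```

```text
0.0963 t14.78 s0.0952 x0.0014 z0.0867 th0.052 f_x0.8 f_y-2.5 f_z7.6 Mz0.07 grip0.0110/62
0.0971 t15.03 s0.0961 x0.0014 z0.0867 th0.052 f_x1.7 f_y-2.7 f_z6.6 Mz0.08 grip0.0109/62
0.0979 t15.28 s0.0969 x0.0014 z0.0867 th0.052 f_x1.5 f_y-2.9 f_z8.0 Mz0.12 grip0.0109/62
0.0987 t15.53 s0.0977 x0.0014 z0.0867 th0.052 f_x0.3 f_y-3.6 f_z6.8 Mz0.08 grip0.0108/62
0.0995 t15.78 s0.0985 x0.0014 z0.0867 th0.052 f_x1.7 f_y-3.1 f_z6.9 Mz0.14 grip0.0109/62
0.1003 t16.03 s0.0993 x0.0014 z0.0867 th0.052 f_x1.1 f_y-2.5 f_z6.5 Mz0.11 grip0.0107/62
0.1011 t16.28 s0.0999 x0.0014 z0.0867 th0.052 f_x1.9 f_y-3.3 f_z6.9 Mz0.13 grip0.0111/62
0.1019 t16.53 s0.1004 x0.0014 z0.0867 th0.052 f_x1.8 f_y-4.8 f_z7.2 Mz0.11 grip0.0109/62
0.1027 t16.78 s0.1009 x0.0014 z0.0867 th0.052 f_x1.4 f_y-7.4 f_z7.8 Mz0.10 grip0.0108/62
0.1035 t17.03 s0.1016 x0.0014 z0.0867 th0.052 f_x2.1 f_y-7.1 f_z8.2 Mz0.12 grip0.0109/62
0.1043 t17.28 s0.1022 x0.0014 z0.0868 th0.052 f_x1.1 f_y-7.1 f_z7.6 Mz0.11 grip0.0109/62
0.1051 t17.53 s0.1029 x0.0014 z0.0867 th0.052 f_x1.2 f_y-8.6 f_z7.7 Mz0.09 grip0.0110/62
```

View pics/w3.png

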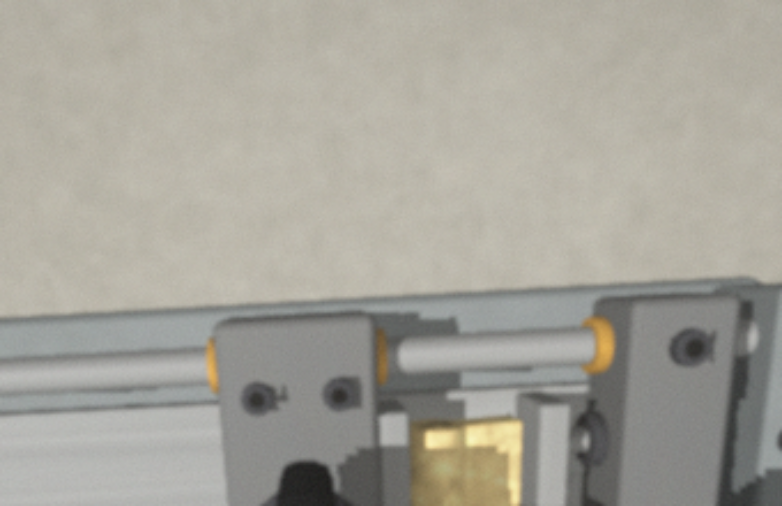

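The cylinder sits flush between the jaw plates: the jaw face is at about x=410 px in the crop and the sprung plate at about 525. Plate onset was at s≈0.1004 (force −3 to −6 N), so half-way is s≈0.1054 at about −10.8 N.

Run:
```python
from h import *
s=.1051
while s<.112:
    s+=.0007; r.move_straight(pos(s,x=.0010),speed=.01); rep("%.4f"%s)
    e=np.array(r.read_state()["eef_pos"])[:2]-K0
    if e@ey>.1054: break
for i in range(3): r.hold(.1); rep("hold")
print(s)
for th in (.5,.95,1.3,1.38,1.43):
    r.move_straight(pos(s,x=.0010),q(yw(th)),speed=.1); rep("turn")
```

```text
0.1058 t17.83 s0.1034 x0.0014 z0.0867 th0.052 f_x2.3 f_y-9.0 f_z7.7 Mz0.10 grip0.0108/62
0.1065 t18.08 s0.1040 x0.0014 z0.0867 th0.052 f_x1.1 f_y-9.5 f_z8.0 Mz0.13 grip0.0108/62
0.1072 t18.33 s0.1046 x0.0014 z0.0867 th0.052 f_x1.1 f_y-9.9 f_z8.6 Mz0.07 grip0.0108/62
0.1079 t18.58 s0.1052 x0.0014 z0.0867 th0.052 f_x1.0 f_y-10.0 f_z7.8 Mz0.05 grip0.0109/62
0.1086 t18.83 s0.1058 x0.0014 z0.0867 th0.052 f_x1.7 f_y-10.1 f_z7.5 Mz0.04 grip0.0107/62
hold t18.93 s0.1058 x0.0014 z0.0868 th0.052 f_x1.5 f_y-11.1 f_z7.5 Mz0.01 grip0.0110/62
hold t19.03 s0.1057 x0.0014 z0.0867 th0.052 f_x1.4 f_y-10.9 f_z7.7 Mz0.12 grip0.0107/62
hold t19.13 s0.1058 x0.0014 z0.0867 th0.052 f_x0.6 f_y-11.0 f_z7.1 Mz0.12 grip0.0109/62
0.10860000000000003
turn t19.73 s0.1056 x0.0013 z0.0867 th0.502 f_x1.0 f_y-11.9 f_z7.8 Mz-0.14 grip0.0111/63
turn t20.33 s0.1056 x0.0012 z0.0867 th0.952 f_x0.6 f_y-11.4 f_z8.6 Mz-0.12 grip0.0107/63
turn t20.83 s0.1055 x0.0011 z0.0868 th1.302 f_x0.9 f_y-12.7 f_z10.4 Mz-0.11 grip0.0111/63
turn t21.08 s0.1056 x0.0010 z0.0868 th1.383 f_x0.1 f_y-12.7 f_z9.1 Mz-0.10 grip0.0108/63
turn t21.33 s0.1056 x0.0010 z0.0868 th1.430 f_x0.5 f_y-11.6 f_z9.5 Mz0.82 grip0.0109/64
```

The moment jumped to 0.8 N m at θ≈1.41, so the knob is at its stop. Next I'll unload the arm, let go, withdraw and check.

Run:
```python
from h import *
r.move_straight(pos(.1058,x=.0008),q(yw(1.41)),speed=.01); rep("relax")
command_gripper(.05,20); rep("open")
y=yw(1.4)
r.move_straight(pos(.1056,.2,.0008),speed=.12); rep("up")
T=np.array(optics.camera_model("wrist")["tool_from_camera"])
v=np.append(K0+ey*.13,.30); off=Ro.from_quat(q(y)).as_matrix()@[T[0,3]-.06,0,0]
r.reach(v-[off[0],off[1],0]-np.append(ey*.0,0),q(y))
im,P=cloud("wrist"); save(im,"w4.png"); np.savez("w4.npz",im=im,P=P); rep()
im,P=cloud("top"); save(cv2.resize(im[175:240,215:345],None,fx=6,fy=6,interpolation=cv2.INTER_CUBIC),"crop4.png")
```

```text
relax t21.77 s0.1052 x0.0010 z0.0868 th1.411 f_x0.6 f_y-1.4 f_z8.1 Mz0.36 grip0.0108/63
open t22.23 s0.1058 x0.0004 z0.0856 th1.410 f_x0.8 f_y-0.2 f_z0.1 Mz-0.00 grip0.0503/0
up t23.32 s0.1055 x0.0004 z0.1992 th1.410 f_x-0.2 f_y0.2 f_z-0.3 Mz-0.06 grip0.0498/0
 t23.87 s0.1257 x0.0002 z0.2987 th1.400 f_x0.4 f_y-0.3 f_z-0.1 Mz0.02 grip0.0500/0
```

View pics/w4.png

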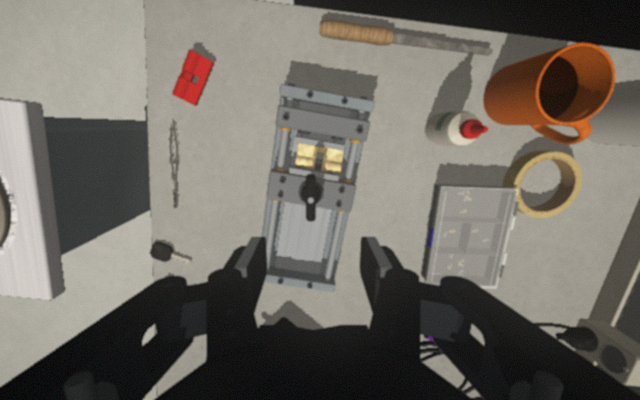

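The cylinder at (319,157) sits between the two plates, and the knob bar at (311,198) lies along the rods. One numeric check, then I'll hand it in.

Run:
```python
from h import *
z=np.load("w4.npz"); P=z["P"]; L=(P[...,:2]-K0)@np.stack([ex,ey],1); H=P[...,2]
k=(H>.079)&(H<.1)&(abs(L[...,0])<.04)&(L[...,1]>.06)&(L[...,1]<.16)
Q=L[k]; w,V=np.linalg.eigh(np.cov(Q.T)); d=V[:,-1]; print("knob",Q.mean(0),"th",np.arctan2(d[0],d[1]))
print("th",np.pi/2-abs(np.arctan(d[0]/d[1])))
s=(abs(L[...,0])<.04)&(L[...,1]>.137)&(L[...,1]<.165)&(H>.029)&(H<.039)
print("cyl",cv2.minAreaRect(L[s].astype(np.float32)),"z",np.percentile(H[s],[5,50,95]))
for lo in (-.025,-.01,.01,.02):
    a=s&(L[...,0]>lo)&(L[...,0]<lo+.01); print(lo,np.median(H[a]))
```

```text
knob [-0.00184904  0.1052568 ] th -0.1773513298805827
th 1.393444996914314
cyl ((0.002417372539639473, 0.150180384516716), (0.06182264909148216, 0.02636796049773693), 0.18453779816627502) z [0.0292682  0.03140791 0.03656481]
-0.025 0.03113201896604187
-0.01 0.03158417926395163
0.01 0.031390203185865995
0.02 0.031288619122521844
```

```bash
python3 -c "
from h import *
print(r.finish_job())"
```

```text
the job is handed in; nothing more can be done
None
```

I've handed the job in: the brass cylinder is clamped square (0.2°) and flat on the bed, the sprung plate is about 5 mm of its 10 mm in, and the knob is at its tight stop (1.39 rad measured). The robot is clear, and it took about 24 s.

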